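# Close up the wax-stick repair case

### The job

The furniture-repair case on the bench is packed for the day: push its upright panel of wax sticks over until it lies flat inside the case, and only then swing the lid over it and press it fully shut, slamming neither. Push on the plain outer faces with the fingertips or the outside of the fingers: grip or lift nothing, keep your fingers off the soft wax and the foam lining inside the lid, and leave the tools, tins and bottles where they are.

Things in the scene. Friction and masses are not known exactly. Their poses are not given: they have to be found in the camera images.
- case: Open beech case fixed to the bench, 170 (its x) x 250 (its y) x 60 mm high, walls 8 mm. Origin: centre of its underside, z up. The lid is hinged on its +x long side, the stick panel (flap) inside its +y end wall. Turned about a quarter turn: flap end towards the robot, lid side to the robot's left. The half of its well with y below 0 is open and holds a cork block.
- flap (a joint): Flap angle, rad: 0 = lying flat inside, 7 mm below the rim; 1.57 = upright; stop 1.7; starts 1.45 to 1.65. Hinge line parallel to the case's x at case y = 113, z = 46.5 mm; the free edge swings from above the +y end wall over and down to the case's middle (-y). Stiff hinge (0.2 N m): stays where left, never falls, needs 1 to 4 N at the free edge.
- lid (a joint): Lid angle, rad: 0 = shut on the rim; 1.57 = upright; stop 1.9; starts 1.7 to 1.85, leaning away from the case. Hinge line parallel to the case's y at case x = 85, z = 60.5 mm. Stiff hinge (0.42 N m): stays where left, never falls, needs 1 to 5 N near the free edge. It lands on the flap and cannot shut while the flap stands.
- flap_hinge (a point): Middle of the flap's hinge edge, on its plain outer face, 6 mm off the hinge line (at -5, 113, 52.5 mm in the case's frame when flat). Axes turn with the flap: y from free edge to hinge, z the outward normal of the plain face (up when flat, out over the +y end wall when upright).
- flap_edge (a point): Middle of the flap's free edge on the plain face, 116 mm from the hinge; same axes. The flap is a plywood board 140 mm along its hinge x 116 x 6 mm, with the wax sticks on its other face, which looks into the case when upright. Fold it by pushing the plain face.
- lid_hinge (a point): Middle of the lid's hinge line, on its underside: at (85, 0, 60.5) mm in the case's frame. Axes turn with the lid: x from free edge to hinge, z the outward normal (up when shut, facing away from the case when open).
- lid_edge (a point): Middle of the lid's free long edge on its outer face, 170 mm from the hinge line, 20 mm above the underside; same axes. The lid is 170 x 250 mm and 20 mm thick (6 mm panel on a 14 mm rim), with no handle or latch: push its plain outer face. Shut, that face is level, 80 mm above the bench.
- cork_block: Loose cork sanding block 80 x 55 x 30 mm lying in the open half of the case's well. Origin: centre of its underside. To be left alone.
- stain_tin: Loose round tin, 76 mm across, 95 mm high, standing 80 to 110 mm off the case's -x wall, near the flap end. Origin: centre of its underside. To be left alone.
- tape_roll: Loose roll of masking tape lying flat on the bench, 90 mm across, 25 mm high, 40 to 70 mm off the case's +x wall, below the leaning lid. Origin: centre of its underside. To be left alone.
- putty_knife: Loose putty knife 200 mm long lying on the bench along the case's -x wall, 50 to 70 mm off it. Origin: under its middle. To be left alone.
- glue: Loose white bottle with red cap, 60 mm across, 160 mm high, standing to the side of the case. Origin: centre of its underside. To be left alone.
- pigment_jar: Loose brown jar, 64 mm across, 85 mm high, to the side of the case. Origin: centre of its underside. To be left alone.
- brush: Loose paint brush 190 mm long lying to the side of the case. Origin: under its middle. To be left alone.
- wax_sticks: Six soft wax sticks in brown tones, 90 mm long, 12 mm thick, side by side under two dark strips, fixed on the flap's inner face and standing 15.5 mm off it; they end 3 mm short of its free edge. Not to be touched. Origin and axes: as point flap_hinge, but on the hinge line.
- lining: Grey foam pad fixed inside the lid, 154 x 234 mm, filling it inside its 8 mm wide rim and standing 3 mm proud of that rim. Not to be touched. Origin and axes: as point lid_hinge.

How it is judged:
By the outcome, as a careful person would: the job done as asked, in the order asked, and still so for the second after the job is handed in, with the robot touching nothing.
It also fails if it takes over 61 s, if anything falls off the work surface, if the arm or the gripper's body presses on something with over 40 N, if the wrist force passes 120 N, or if a joint passes its speed limit or range.

### The arm

A 6-joint arm with a two-finger parallel gripper is mounted at the origin on the work surface. World frame = base frame: x ahead of the robot, y to its left, z up, the work surface at z = 0. Lengths are in m, angles in rad, forces in N, time in s.
With the tool pointing down it reaches from about 0.375 to 0.9 m from the base axis. Payload 3.1 kg.
Tool frame: the origin (TCP) lies at the centre of the arm's flange, where the gripper is bolted on; the fingertips stand 182 mm ahead of it and the grasp point (between the pads) lies 164 mm ahead of it; z points along the fingers, x is the direction in which the jaws open and shut, and the axes are right-handed (so a half turn about z gives the same grasp; the last joint's range is limited). The gripper opens to 87 mm and grips with 3 to 60 N. Pads are 19 mm wide; open, the fingers measure 117 mm over their backs; the gripper's body (75 mm by 190 mm) begins 51 mm behind the grasp point.
Start: joints at [0.943, 0.527, 1.433, -0, 1.181, -0.178], TCP at [0.272, 0.563, 0.405] pointing down, gripper open.
Joint ranges: [-3.08, 3.08], [-0.75, 2.2], [0.22, 2.44], [-1.43, 4.57], [0, 2.65], [-2.85, 2.85]. Speed limits (rad/s): [2.79, 2.79, 3.14, 3.14, 3.14, 3.14].

### API

Orientations are given as a unit quaternion [x, y, z, w].
In Python, from rig import status, eyes, robot gives the robot as it stands. The module is installed in compiled form; this text tells all that it offers.
- The arm moves only by the tool step_arm, never from a script. Its argument "steps" is a list of rows, each a list of 7 numbers: the closure, from -1 (fully open) to 1 (shut), so that 0 is half open, then the shift along the tool's x, y, z each as a share of 0.025 m, from -1 to 1, then the turn, a rotation vector about the tool's x, y, z each as a share of 8 degrees, from -1 to 1. In form: [[jaw, dx, dy, dz, rx, ry, rz], ...]. A call has exactly 10 rows; each row shifts and turns the commanded pose from where the row before left it, along the tool's axes as they then stand; what a row does not reach is not made up. A row lasts 1/10 s, in which the tool goes at most 50 mm and 8.59 degrees, less where a joint would pass 70% of its speed; a pose out of reach is approached as far as the arm can. A call with a number of a shift or a turn outside -1 to 1 is refused whole. A call with a gripper value outside its range is refused whole. The fingers move at their own pace and stop on an object; "squeeze" is the grip in N (left out, the last holds). Time passes only in rows, so rows that do not move let the fingers close, or fill a call up. It gives the time, the measured TCP pose, the force and the opening at its end, in the units of the state.
- status.get_obs(): the state, without advancing time (a new reading comes with each control period).
- eyes.camera(name): name is "scene" or "top" or "wrist"; returns (picture, depth): 420x560x3 uint8, red, green, blue; 420x560 float32, m along the optical axis (not along the pixel's ray), 0 where there is no reading.
- eyes.camera_info(name): a dict with "K" (3x3 intrinsics, pixels), "k1" (the pictures are not rectified: a ray, as slopes to the right and down, at radius r is drawn at 1 + k1 r^2 times it, then the intrinsics apply), "R" (3x3) and "t" (3): a world point X has camera coordinates R X + t. Camera axes: x right, y down, z forward; pixel columns grow to the right and rows downward; lengths in m; the calibration is good to about 2 mm. A picture is of the moment at which its call begins: read the wrist's pose just before it. camera_info takes no time and is no camera call; for the wrist camera it gives the pose at the moment of the call.
- robot.hand_in(): hands the job in, once; it reports no verdict.
The state is a dict: "time": time; "q": joint angles; "joint_velocities": joint speeds; "joint_torque": joint torques, N m; "position": TCP position; "tool_rot": TCP orientation; "ft_force": force on the tool from outside, world axes, zero at the start; "moment": the same for the moment, N m; "grip_width": finger opening in m.
Only numpy, scipy, OpenCV 4.12 (cv2) and the standard library are available. Lean on these libraries where they do the work, as an engineer would, in place of code of your own. Each camera call takes 0.05 s, during which the arm holds its last target.

## Working session

There is one attempt and no reset: what is moved stays moved. The work goes in short steps, Python scripts to look and compute and a tool call to move; the robot and the scene stay as the last step left them, time stands still between calls to the robot, and variables do not carry over. Pictures are saved under pics/ and viewed, and the job is handed in when it is done.

Besides the shell and the picture viewer there is one more tool, called by a JSON object that holds its "op" and its "data", one argument or row to a line. step_arm: Moves the arm, as the interface text tells. Its arguments: {"type":"object","properties":{"steps":{"type":"array"},"squeeze":{"type":"number"}},"required":["steps"]}

```bash
mkdir -p pics; cat > h.py <<'E'
import numpy as np, cv2
from rig import status, eyes, robot
from scipy.spatial.transform import Rotation as R
def cap(name,fn):
    info=eyes.camera_info(name); im,d=eyes.camera(name)
    cv2.imwrite('pics/'+fn+'.png',im[:,:,::-1]); np.savez('pics/'+fn+'.npz',im=im,d=d,**{k:np.array(v) for k,v in info.items()})
    return im,d,info
def cloud(fn):
    z=np.load('pics/'+fn+'.npz'); d=z['d'];K=z['K'];k1=float(z['k1'])
    v,u=np.mgrid[0:d.shape[0],0:d.shape[1]]
    D=np.array([k1,0,0,0,0])
    p=cv2.undistortPoints(np.stack([u,v],-1).reshape(-1,1,2).astype(np.float64),K,D).reshape(d.shape+(2,))
    P=np.concatenate([p*d[...,None],d[...,None]],-1)
    W=(P-z['t'])@z['R']
    W[d==0]=np.nan
    return W
E
python3 - <<'E'
from h import *
print(status.get_obs())
for n in ['scene','top','wrist']:
    im,d,i=cap(n,n+'0'); print(n,i)
E
```

```text
{'time': 0.0, 'q': array([ 9.42494613e-01,  5.28446096e-01,  1.43390485e+00,  1.32371350e-05,
        1.18136975e+00, -1.78487402e-01]), 'joint_velocities': array([-0.00074099,  0.00053855,  0.00063838, -0.00136237,  0.00031976,
       -0.00080188]), 'joint_torque': array([ 6.31365274e-04, -4.40040350e+01, -1.76591724e+01,  6.36188406e-02,
        5.81084308e-02, -1.50805608e-04]), 'position': array([0.27150826, 0.5625637 , 0.40378273]), 'tool_rot': array([ 8.46995052e-01,  5.31599708e-01, -9.89608976e-04,  3.90967597e-04]), 'ft_force': array([-0.5493215 , -0.0480419 ,  0.05153197]), 'moment': array([ 0.01917679,  0.02104564, -0.0313451 ]), 'grip_width': 0.08658737345763143}
scene {'K': array([[427.66569566,   0.        , 279.82118841],
       [  0.        , 427.66569566, 205.80749019],
       [  0.        ,   0.        ,   1.        ]]), 'k1': -0.11608973594095506, 'R': array([[-0.47827999,  0.87819648,  0.00438155],
       [ 0.65945308,  0.36243477, -0.65860662],
       [-0.57997404, -0.31210894, -0.75247467]]), 't': array([ 0.25144157, -0.32248681,  1.54018797])}
top {'K': array([[416.17843958,   0.        , 278.55865373],
       [  0.        , 416.17843958, 217.27759092],
       [  0.        ,   0.        ,   1.        ]]), 'k1': -0.023399124016673864, 'R': array([[ 0.01438905, -0.99977454,  0.01561512],
       [-0.99600113, -0.01570838, -0.08794884],
       [ 0.0881743 , -0.01428718, -0.9960026 ]]), 't': array([1.87739457e-04, 5.61317101e-01, 1.21240980e+00])}
wrist {'K': array([[344.38866945,   0.        , 284.29138483],
       [  0.        , 344.38866945, 209.08764426],
       [  0.        ,   0.        ,   1.        ]]), 'k1': -0.020245867553742216, 'R': array([[ 4.35247567e-01,  9.00310692e-01, -4.61248607e-04],
       [ 8.71726488e-01, -4.21300595e-01,  2.50197401e-01],
       [ 2.25061071e-01, -1.09299893e-01, -9.68194736e-01]]), 't': array([-0.62540376, -0.02815841,  0.38820947])}
```

View pics/scene0.png

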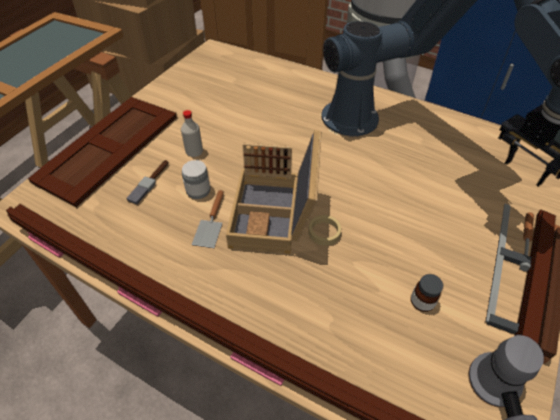

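View pics/top0.png

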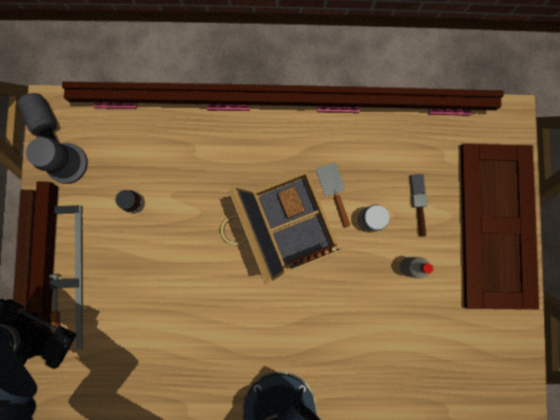

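```bash
python3 - <<'E'
from h import *
for fn,(r0,r1,c0,c1),s in [('top0',(150,300,200,350),5),('scene0',(120,270,180,350),4.5)]:
    im=cv2.imread(f'pics/{fn}.png')[r0:r1,c0:c1]
    cv2.imwrite(f'pics/{fn}c.png',cv2.resize(im,None,fx=s*0.78,fy=s*0.78,interpolation=cv2.INTER_CUBIC))
W=cloud('top0')
for (v,u) in [(262,268),(190,237),(177,303),(240,333),(250,240),(230,258),(257,300),(220,300)]:
    print(v,u,W[v,u].round(3))
# height map
z=W[150:300,200:350,2]
print(np.nanmin(z),np.nanmax(z))
zz=np.nan_to_num(z); cv2.imwrite('pics/topz.png',cv2.resize(cv2.applyColorMap(np.clip(zz/0.26*255,0,255).astype(np.uint8),cv2.COLORMAP_JET),None,fx=3.9,fy=3.9,interpolation=cv2.INTER_NEAREST))
E
```

```text
262 268 [0.432 0.036 0.205]
190 237 [0.612 0.117 0.216]
177 303 [ 0.685 -0.063  0.018]
240 333 [ 0.495 -0.148  0.063]
250 240 [0.463 0.123 0.003]
230 258 [0.514 0.064 0.179]
257 300 [ 0.445 -0.051  0.098]
220 300 [ 0.555 -0.056  0.01 ]
-0.008612660407648137 0.23121429582111347
```

View pics/top0c.png

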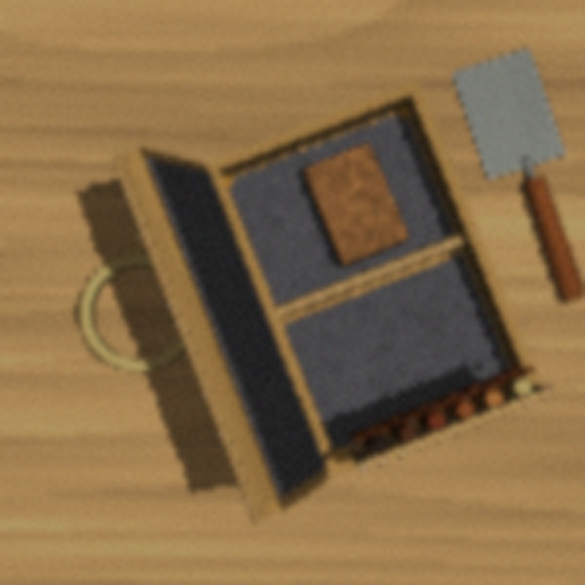

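View pics/topz.png

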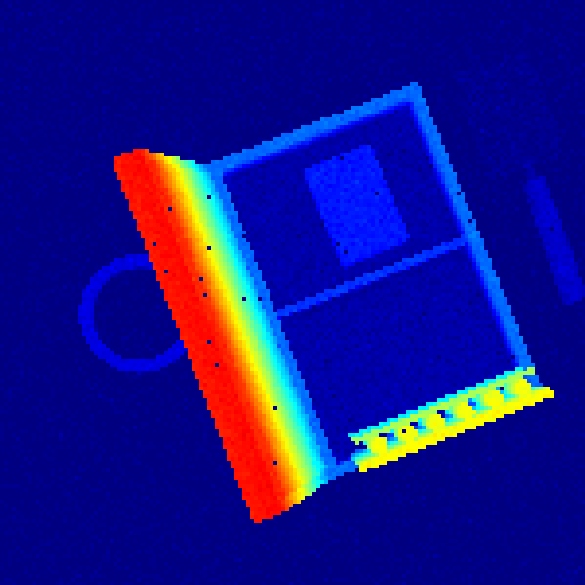

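View pics/scene0c.png

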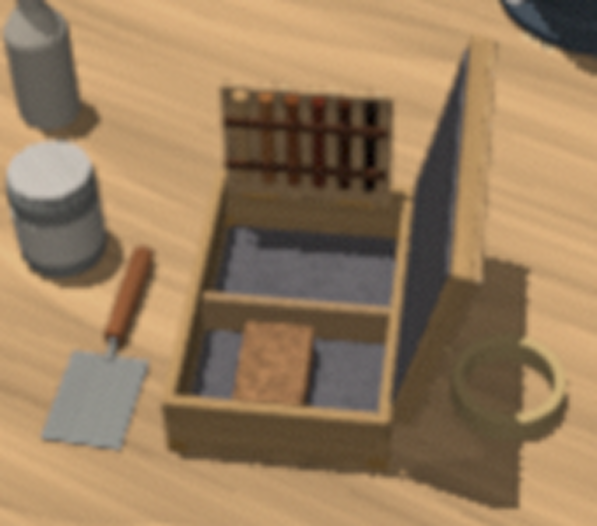

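```bash
cat > fit.py <<'E'
from h import *
from scipy.optimize import least_squares
def toc(W,p):
    c,s=np.cos(p[2]),np.sin(p[2]); d=W[...,:2]-p[:2]
    return np.stack([d[...,0]*c+d[...,1]*s,-d[...,0]*s+d[...,1]*c,W[...,2]],-1)
def fit(fn,p0):
    W=cloud(fn).reshape(-1,3)
    p=np.array(p0)
    for tol in (.03,.015,.01,.008):
        C=toc(W,p)
        m=(abs(C[:,2]-.06)<.007)&(abs(C[:,0])<.085+tol)&(abs(C[:,1])<.125+tol)
        f=lambda q:(lambda C:np.minimum(abs(abs(C[:,0])-.081),abs(abs(C[:,1])-.121)))(toc(W[m],q))
        # box distance to midline rectangle
        def f(q):
            C=toc(W[m],q); a=abs(C[:,0])-.081; b=abs(C[:,1])-.121
            g=np.maximum(a,b); o=np.hypot(np.maximum(a,0),np.maximum(b,0))
            sd=np.where(g>0,o,g); return np.maximum(abs(sd)-.004,0)+.1*abs(sd)
        r=least_squares(f,p,loss='soft_l1',f_scale=.003); p=r.x
    return p,r.cost,m.sum()
def plane(P):
    for k in range(4):
        c=P.mean(0); n=np.linalg.svd(P-c,full_matrices=False)[2][2]
        d=(P-c)@n; P=P[abs(d)<max(2*d.std(),.002)]
    return c,n
E
python3 - <<'E'
from fit import *
W=cloud('top0')
yaw=np.arctan2(-np.sin(1.1),np.cos(0)) 
# case +x(lid) dir: from pics; world: image right=-y, up=+x
# flap end (+y case) towards robot: +y dir ~ (-cos,..) ; dir of lid edge: (0.612,.117)->(.432,.036) = +y dir
dy=np.array([.432-.612,.036-.117]); a=np.arctan2(dy[1],dy[0])-np.pi/2; print('yaw0',a)
for fn in ('top0','scene0'):
    p,c,n=fit(fn,[.565,-.03,a]); print(fn,p,c,n)
    W=cloud(fn); C=toc(W,p)
    rx=C
    # lid points
    m=(C[...,2]>.08)&(C[...,2]<.24)&(C[...,0]>.09)&(C[...,0]<.2)&(abs(C[...,1])<.11)
    c,nn=plane(C[m]); print('lid',c,nn,m.sum(), C[m].max(0))
    m=(C[...,2]>.07)&(C[...,2]<.19)&(C[...,0]<.06)&(C[...,0]>-.08)&(C[...,1]>.08)&(C[...,1]<.15)
    c,nn=plane(C[m]); print('flap',c,nn,m.sum(),np.percentile(C[m],[1,99],axis=0))
E
```

```text
yaw0 -4.289535054251749
top0 [ 0.54859849 -0.03954706 -4.31932201] 6.168473207941594e-05 653
lid [0.11310568 0.00053461 0.18607658] [-0.95931013 -0.00136479  0.28235123] 1750 [0.14198639 0.10992482 0.2312143 ]
flap [-0.00695055  0.1113431   0.14416668] [ 0.00302818  0.97228559 -0.23377671] 475 [[-0.07204386  0.09948397  0.08333844]
 [ 0.05842693  0.12340385  0.16654848]]
scene0 [ 0.55219438 -0.03743852 -4.31376128] 0.0005122223671730561 754
lid [ 0.1133364  -0.00759162  0.18491653] [-0.9581657   0.00710759  0.2861258 ] 1163 [0.14249539 0.10961605 0.22813858]
flap [-0.00579913  0.11221353  0.12275997] [ 0.01506017  0.99449087 -0.10373569] 1242 [[-0.07268336  0.10077239  0.07191195]
 [ 0.05875417  0.12518946  0.16265386]]
```

{"op": "step_arm", "data": {
  "steps": [
    [1, 0, 0, -0.4, 0, 0, 0.86],
    [1, 0, 0, -0.4, 0, 0, 0.86],
    [1, 0, 0, -0.4, 0, 0, 0.86],
    [1, 0, 0, -0.4, 0, 0, 0.86],
    [1, 0, 0, -0.4, 0, 0, 0.86],
    [1, 0, 0, -0.4, 0, 0, 0.86],
    [1, -0.1, 1, 0, 0, 0, 0],
    [1, -0.1, 1, 0, 0, 0, 0],
    [1, -0.1, 1, 0, 0, 0, 0],
    [1, -0.1, 1, 0, 0, 0, 0]
  ]
}}

```text
time: 1.15
position: [0.3015, 0.4659, 0.4644]
tool_rot: [0.98, 0.199, -0.0, 0.0]
ft_force: [0.5, -1.2, -0.4]
grip_width: 0.0153
```

{"op": "step_arm", "data": {
  "steps": [
    [1, -0.1, 1, 0, 0, 0, 0],
    [1, -0.1, 1, 0, 0, 0, 0],
    [1, -0.1, 1, 0, 0, 0, 0],
    [1, -0.1, 1, 0, 0, 0, 0],
    [1, -0.1, 1, 0, 0, 0, 0],
    [1, -0.1, 1, 0, 0, 0, 0],
    [1, -0.1, 1, 0, 0, 0, 0],
    [1, -0.1, 1, 0, 0, 0, 0],
    [1, -0.1, 1, 0, 0, 0, 0],
    [1, -0.1, 1, 0, 0, 0, 0]
  ]
}}

```text
time: 2.15
position: [0.3759, 0.2259, 0.4646]
tool_rot: [0.98, 0.199, -0.0, 0.0]
ft_force: [0.1, -0.7, 0.4]
grip_width: 0.0005
```

```bash
cat >> fit.py <<'E'
def tool(): 
    o=status.get_obs(); Rm=R.from_quat(o['tool_rot']).as_matrix(); return o,Rm
E
python3 - <<'E'
from fit import *
o,Rm=tool(); print(o['time'],o['position'],Rm.round(3),o['q'],o['ft_force'],o['grip_width'])
im,d,i=cap('wrist','wrist1'); Cw=-i['R'].T@i['t']; print('cam in tool',Rm.T@(Cw-o['position']), (i['R']@Rm).round(3))
cap('scene','scene1')
E
```

```text
2.15 [0.37594032 0.2258596  0.46461328] [[ 0.921  0.39  -0.   ]
 [ 0.39  -0.921 -0.   ]
 [-0.    -0.    -1.   ]] [ 2.85130823e-01  1.93012248e-01  1.79618736e+00 -4.55152016e-05
  1.15278377e+00 -1.15498493e-01] [ 0.14230397 -0.68535822  0.43651435] 0.00048797570623360857
cam in tool [-6.29649959e-06 -6.98116962e-02  2.12622968e-02] [[ 1.     0.001 -0.001]
 [-0.001  0.968 -0.25 ]
 [ 0.001  0.25   0.968]]
```

View pics/wrist1.png

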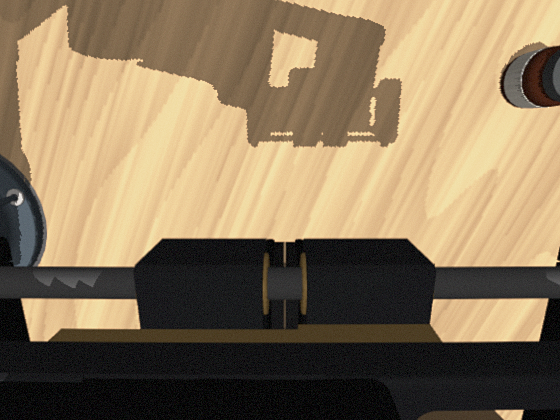

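View pics/scene1.png

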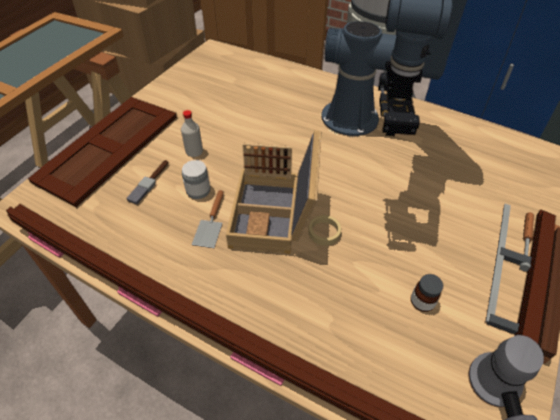

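```bash
python3 - <<'E'
from fit import *
o,Rm=tool(); W=cloud('wrist1'); T=(W-o['position'])@Rm
for v in (245,260,280,300,320,335,360,400):
    print(v,[(u,*(T[v,u]*1000).round(0)) for u in (60,140,160,200,240,268,275,284)])
E
```

```text
245 [(60, np.float64(-310.0), np.float64(96.0), np.float64(466.0)), (140, np.float64(-198.0), np.float64(95.0), np.float64(466.0)), (160, np.float64(-32.0), np.float64(-40.0), np.float64(103.0)), (200, np.float64(-22.0), np.float64(-40.0), np.float64(103.0)), (240, np.float64(-11.0), np.float64(-40.0), np.float64(103.0)), (268, np.float64(-8.0), np.float64(-14.0), np.float64(174.0)), (275, np.float64(-5.0), np.float64(-12.0), np.float64(179.0)), (284, np.float64(-0.0), np.float64(-12.0), np.float64(179.0))]
260 [(60, np.float64(-314.0), np.float64(118.0), np.float64(467.0)), (140, np.float64(-33.0), np.float64(-40.0), np.float64(93.0)), (160, np.float64(-28.0), np.float64(-40.0), np.float64(94.0)), (200, np.float64(-19.0), np.float64(-40.0), np.float64(94.0)), (240, np.float64(-10.0), np.float64(-40.0), np.float64(94.0)), (268, np.float64(-4.0), np.float64(-37.0), np.float64(101.0)), (275, np.float64(-4.0), np.float64(-12.0), np.float64(160.0)), (284, np.float64(-0.0), np.float64(-10.0), np.float64(166.0))]
280 [(60, np.float64(-55.0), np.float64(-33.0), np.float64(97.0)), (140, np.f
[... 2256 characters left out ...]
64(76.0)), (268, np.float64(-3.0), np.float64(-28.0), np.float64(76.0)), (275, np.float64(-2.0), np.float64(-28.0), np.float64(76.0)), (284, np.float64(-0.0), np.float64(-27.0), np.float64(76.0))]
400 [(60, np.float64(-36.0), np.float64(-27.0), np.float64(66.0)), (140, np.float64(-24.0), np.float64(-27.0), np.float64(67.0)), (160, np.float64(-20.0), np.float64(-27.0), np.float64(67.0)), (200, np.float64(-14.0), np.float64(-28.0), np.float64(67.0)), (240, np.float64(-7.0), np.float64(-29.0), np.float64(65.0)), (268, np.float64(-3.0), np.float64(-28.0), np.float64(66.0)), (275, np.float64(-2.0), np.float64(-29.0), np.float64(65.0)), (284, np.float64(-0.0), np.float64(-28.0), np.float64(66.0))]
```

{"op": "step_arm", "data": {
  "steps": [
    [1, -0.32, 0.95, 0, 0, 0, 0],
    [1, -0.32, 0.95, 0, 0, 0, 0],
    [1, -0.32, 0.95, 0, 0, 0, 0],
    [1, -0.32, 0.95, 0, 0, 0, 0],
    [1, -0.32, 0.95, 0, 0, 0, 0],
    [1, -0.32, 0.95, 0, 0, 0, 0],
    [1, -0.32, 0.95, 0, 0, 0, 0],
    [1, -0.32, 0.95, 0, 0, 0, 0],
    [1, -0.32, 0.95, 0, 0, 0, 0],
    [1, -0.32, 0.95, 0, 0, 0, 0]
  ]
}}

```text
time: 3.25
position: [0.3949, -0.0233, 0.4647]
tool_rot: [0.98, 0.199, 0.0, -0.0]
ft_force: [-0.7, -0.4, -0.1]
grip_width: 0.0004
```

```bash
cat >> fit.py <<'E'
P=[.550,-.0385,np.deg2rad(112.7)]
def tipc():
    o,Rm=tool(); t=o['position']+Rm[:,2]*.182
    return o,Rm,toc(t,P)
def report():
    o,Rm,t=tipc(); print('t',round(o['time'],2),'tip case mm',(t*1000).round(1),'F case', toc(np.r_[o['ft_force'][:2]+P[:2],o['ft_force'][2]],P).round(1), 'toolx ang',np.rad2deg(np.arctan2(Rm[1,0],Rm[0,0])).round(2))
    return o,Rm,t
E
python3 - <<'E'
from fit import *
report(); cap('wrist','wrist2')
E
```

```text
t 3.25 tip case mm [ 73.9 137.2 282.7] F case [-0.1  0.8 -0.1] toolx ang 22.97
```

View pics/wrist2.png

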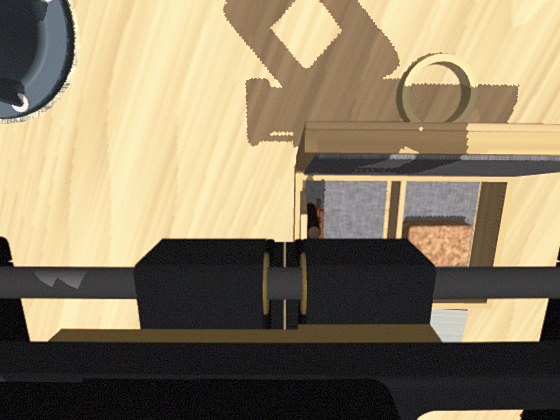

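```bash
python3 - <<'E'
from fit import *
W=cloud('wrist2'); C=toc(W,P)
m=(C[...,2]>.15)&(C[...,2]<.24)&(C[...,0]>.08)&(C[...,0]<.2)
print('lid pct x,y,z',np.percentile(C[m],[1,50,99],axis=0).round(3))
# fit line of lid edge: top points
t=m&(C[...,2]>.2); A=C[t]; print(np.polyfit(A[:,1],A[:,0],1), A[:,2].max())
# flap top
m=(C[...,2]>.1)&(C[...,2]<.18)&(C[...,0]<.075)&(C[...,1]>.05)&(C[...,1]<.16); 
if m.any(): print('flap',np.percentile(C[m],[1,50,99],axis=0).round(3),m.sum())
m=(abs(C[...,2]-.06)<.005)&(C[...,1]<-.1)&(C[...,1]>-.15)&(abs(C[...,0])<.07); print('end wall -y', np.percentile(C[m],[2,98],axis=0).round(4) if m.any() else 0)
m=(abs(C[...,2]-.06)<.005)&(C[...,1]<.1)&(C[...,1]>-.1)&(C[...,0]<-.06)&(C[...,0]>-.1); print('-x wall', np.percentile(C[m],[2,98],axis=0).round(4) if m.any() else 0)
m=(abs(C[...,2]-.06)<.005)&(C[...,1]>.1)&(C[...,1]<.15)&(C[...,0]>.0)&(C[...,0]<.08); print('+y wall', np.percentile(C[m],[2,98],axis=0).round(4) if m.any() else 0)
E
```

```text
lid pct x,y,z [[ 0.105 -0.063  0.155]
 [ 0.129  0.042  0.222]
 [ 0.143  0.124  0.226]]
[0.00908479 0.13049098] 0.22743402640833255
flap [[0.034 0.101 0.102]
 [0.054 0.113 0.149]
 [0.067 0.123 0.162]] 736
end wall -y [[-0.0236 -0.1253  0.0553]
 [ 0.0684 -0.1164  0.0604]]
-x wall [[-0.0833 -0.0985  0.0555]
 [-0.0749 -0.049   0.0601]]
+y wall [[0.0106 0.1047 0.0572]
 [0.0798 0.1245 0.0604]]
```

{"op": "step_arm", "data": {
  "steps": [
    [1, -0.28, 0.79, 0, 0, 0, 0],
    [1, -0.28, 0.79, 0, 0, 0, 0],
    [1, -0.28, 0.79, 0, 0, 0, 0],
    [1, -0.28, 0.79, 0, 0, 0, 0],
    [1, 0, 0, 0.9, 0, 0, 0],
    [1, 0, 0, 0.9, 0, 0, 0],
    [1, 0, 0, 0.9, 0, 0, 0],
    [1, 0, 0, 0.9, 0, 0, 0],
    [1, 0, 0, 0.9, 0, 0, 0],
    [1, 0, 0, 0.9, 0, 0, 0]
  ]
}}

```text
time: 4.3
position: [0.4002, -0.1059, 0.3289]
tool_rot: [0.98, 0.199, 0.0, -0.0]
ft_force: [1.0, 0.0, 0.7]
grip_width: 0.0005
```

```bash
python3 - <<'E'
from fit import *
report(); cap('scene','scene3')
im=cv2.imread('pics/scene3.png')[90:260,170:350]; cv2.imwrite('pics/scene3c.png',cv2.resize(im,None,fx=3.5,fy=3.5))
E
```

```text
t 4.3 tip case mm [ -4.4 164.  146.9] F case [-0.4 -0.9  0.7] toolx ang 22.95
```

View pics/scene3c.png

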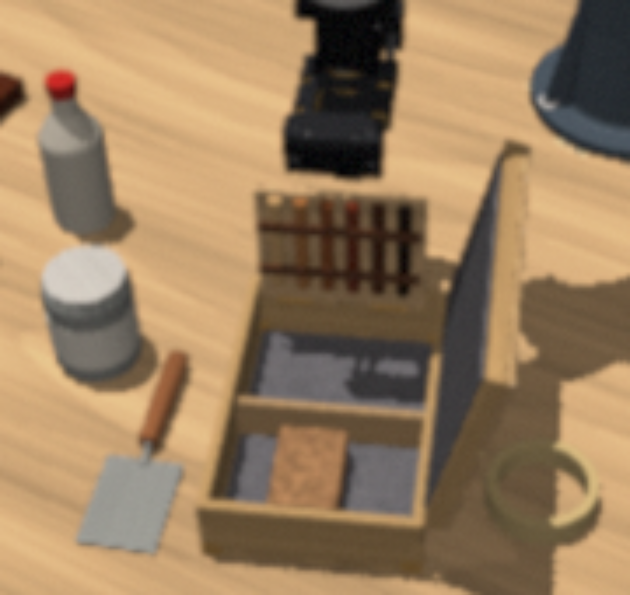

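{"op": "step_arm", "data": {
  "steps": [
    [1, 0.25, 0, 0.05, 0, 0, 0],
    [1, 0.25, 0, 0, 0, 0, 0],
    [1, 0.25, 0, 0, 0, 0, 0],
    [1, 0.2, 0, 0, 0, 0, 0],
    [1, 0.16, 0, 0, 0, 0, 0],
    [1, 0.16, 0, 0, 0, 0, 0],
    [1, 0.16, 0, 0, 0, 0, 0],
    [1, 0.16, 0, 0, 0, 0, 0],
    [1, 0.16, 0, 0, 0, 0, 0],
    [1, 0.16, 0, 0, 0, 0, 0]
  ]
}}

```text
time: 5.35
position: [0.4439, -0.0879, 0.3284]
tool_rot: [0.98, 0.199, -0.0, -0.0]
ft_force: [-2.2, -0.5, 0.0]
grip_width: 0.0006
```

```bash
cat >> fit.py <<'E'
def flap(fn):
    C=toc(cloud(fn),P)
    m=(C[...,2]>.075)&(C[...,2]<.19)&(C[...,0]<.058)&(C[...,0]>-.07)&(C[...,1]>-.01)&(C[...,1]<.14)
    A=C[m]; print('flap n',m.sum(),'far pts',np.percentile(A,[1,99],axis=0).round(3).tolist())
E
python3 - <<'E'
from fit import *
report(); cap('scene','scene4'); flap('scene4')
im=cv2.imread('pics/scene4.png')[90:260,170:350]; cv2.imwrite('pics/scene4c.png',cv2.resize(im,None,fx=3.5,fy=3.5))
E
```

```text
t 5.35 tip case mm [ -4.6 117.1 146.4] F case [0.4 2.3 0. ] toolx ang 22.94
flap n 950 far pts [[-0.068, 0.087, 0.077], [0.057, 0.111, 0.162]]
```

View pics/scene4c.png

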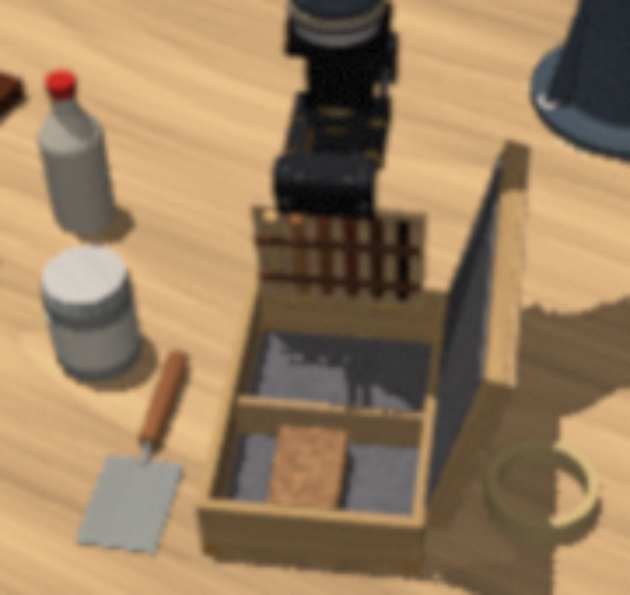

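{"op": "step_arm", "data": {
  "steps": [
    [1, 0.156, 0, 0.02, 0, 0, 0],
    [1, 0.156, 0, 0.03, 0, 0, 0],
    [1, 0.156, 0, 0.03, 0, 0, 0],
    [1, 0.156, 0, 0.04, 0, 0, 0],
    [1, 0.156, 0, 0.045, 0, 0, 0],
    [1, 0.148, 0, 0.055, 0, 0, 0],
    [1, 0.148, 0, 0.06, 0, 0, 0],
    [1, 0.148, 0, 0.065, 0, 0, 0],
    [1, 0.148, 0, 0.07, 0, 0, 0],
    [1, 0.145, 0, 0.075, 0, 0, 0]
  ]
}}

```text
time: 6.4
position: [0.4792, -0.0732, 0.3161]
tool_rot: [0.98, 0.199, 0.0, 0.0]
ft_force: [-0.8, 0.2, 1.9]
grip_width: 0.0007
```

{"op": "step_arm", "data": {
  "steps": [
    [1, 0.14, 0, 0.08, 0, 0, 0],
    [1, 0.135, 0, 0.085, 0, 0, 0],
    [1, 0.13, 0, 0.09, 0, 0, 0],
    [1, 0.13, 0, 0.095, 0, 0, 0],
    [1, 0.125, 0, 0.105, 0, 0, 0],
    [1, 0.12, 0, 0.11, 0, 0, 0],
    [1, 0.115, 0, 0.11, 0, 0, 0],
    [1, 0.11, 0, 0.115, 0, 0, 0],
    [1, 0.105, 0, 0.12, 0, 0, 0],
    [1, 0.1, 0, 0.12, 0, 0, 0]
  ]
}}

```text
time: 7.4
position: [0.5069, -0.0614, 0.2902]
tool_rot: [0.98, 0.199, 0.0, 0.0]
ft_force: [0.5, -1.2, 0.7]
grip_width: 0.0003
```

```bash
python3 - <<'E'
from fit import *
report(); cap('scene','scene5'); flap('scene5')
im=cv2.imread('pics/scene5.png')[90:260,170:350]; cv2.imwrite('pics/scene5c.png',cv2.resize(im,None,fx=3.5,fy=3.5))
E
```

```text
t 7.4 tip case mm [ -4.5  48.6 108.2] F case [-1.3 -0.   0.7] toolx ang 22.94
flap n 306 far pts [[-0.069, 0.015, 0.078], [0.057, 0.128, 0.19]]
```

View pics/scene5c.png

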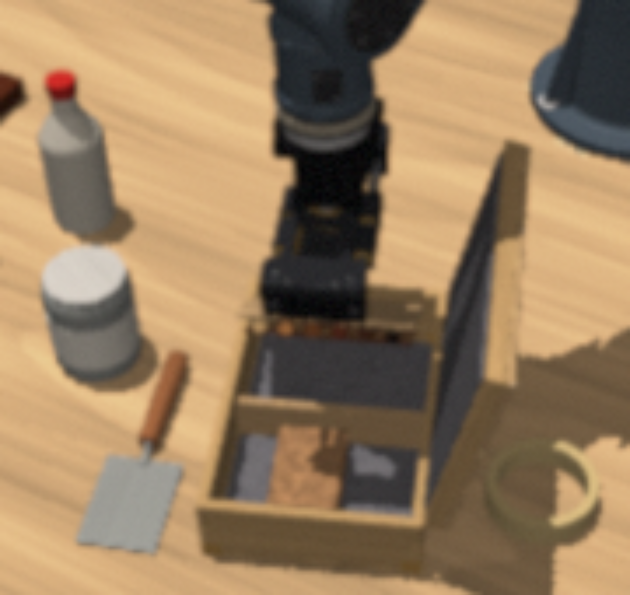

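{"op": "step_arm", "data": {
  "steps": [
    [1, 0.1, 0, 0.13, 0, 0, 0],
    [1, 0.09, 0, 0.13, 0, 0, 0],
    [1, 0.085, 0, 0.135, 0, 0, 0],
    [1, 0.08, 0, 0.14, 0, 0, 0],
    [1, 0.075, 0, 0.145, 0, 0, 0],
    [1, 0.07, 0, 0.145, 0, 0, 0],
    [1, 0.06, 0, 0.145, 0, 0, 0],
    [1, 0.055, 0, 0.15, 0, 0, 0],
    [1, 0.05, 0, 0.15, 0, 0, 0],
    [1, 0.045, 0, 0.15, 0, 0, 0]
  ]
}}

```text
time: 8.45
position: [0.5231, -0.0545, 0.2547]
tool_rot: [0.98, 0.199, 0.0, 0.0]
ft_force: [0.4, -0.2, 1.0]
grip_width: 0.0003
```

{"op": "step_arm", "data": {
  "steps": [
    [1, 0.04, 0, 0.1, 0, 0, 0],
    [1, 0.03, 0, 0.09, 0, 0, 0],
    [1, 0.02, 0, 0.08, 0, 0, 0],
    [1, 0.02, 0, 0.08, 0, 0, 0],
    [1, 0.02, 0, 0.07, 0, 0, 0],
    [1, 0, 0, 0.07, 0, 0, 0],
    [1, 0, 0, 0.06, 0, 0, 0],
    [1, 0, 0, 0.06, 0, 0, 0],
    [1, 0, 0, 0.06, 0, 0, 0],
    [1, 0, 0, 0.05, 0, 0, 0]
  ]
}}

```text
time: 9.45
position: [0.5261, -0.0533, 0.2369]
tool_rot: [0.98, 0.199, 0.0, 0.0]
ft_force: [0.8, -0.2, 1.3]
grip_width: 0.0003
```

```bash
python3 - <<'E'
from fit import *
report()
E
```

```text
t 9.45 tip case mm [-4.5 27.7 54.9] F case [-0.5 -0.6  1.3] toolx ang 22.95
```

{"op": "step_arm", "data": {
  "steps": [
    [1, 0, 0, 0.03, 0, 0, 0],
    [1, 0, 0, 0.03, 0, 0, 0],
    [1, 0, 0, 0.03, 0, 0, 0],
    [1, 0, 0, 0.03, 0, 0, 0],
    [1, 0, 0, 0.02, 0, 0, 0],
    [1, 0, 0, 0.02, 0, 0, 0],
    [1, 0, 0, 0.02, 0, 0, 0],
    [1, 0, 0, 0, 0, 0, 0],
    [1, 0, 0, 0, 0, 0, 0],
    [1, 0, 0, 0, 0, 0, 0]
  ]
}}

```text
time: 10.45
position: [0.526, -0.0533, 0.2348]
tool_rot: [0.98, 0.199, 0.001, 0.0]
ft_force: [-3.4, 0.4, 18.9]
grip_width: 0.0
```

```bash
python3 - <<'E'
from fit import *
report()
E
```

```text
t 10.45 tip case mm [-4.6 27.7 52.8] F case [ 1.7  3.  18.9] toolx ang 22.96
```

{"op": "step_arm", "data": {
  "steps": [
    [1, 0, 0, -0.1, 0, 0, 0],
    [1, 0, 0, -0.5, 0, 0, 0],
    [1, 0, 0, -1, 0, 0, 0],
    [1, 0, 0, -1, 0, 0, 0],
    [1, 0, 0, -1, 0, 0, 0],
    [1, 0, 0, -1, 0, 0, 0],
    [1, 0, 0, -1, 0, 0, 0],
    [1, 0, 0, -1, 0, 0, 0],
    [1, 0, 0, -1, 0, 0, 0],
    [1, 0, 0, -1, 0, 0, 0]
  ]
}}

```text
time: 11.45
position: [0.5255, -0.0532, 0.4488]
tool_rot: [0.98, 0.199, -0.0, -0.0]
ft_force: [0.1, 0.2, -0.0]
grip_width: 0.0002
```

{"op": "step_arm", "data": {
  "steps": [
    [1, 0.1, -0.85, 0, 0, 0, 0],
    [1, 0.1, -0.85, 0, 0, 0, 0],
    [1, 0.1, -0.85, 0, 0, 0, 0],
    [1, 0.1, -0.85, 0, 0, 0, 0],
    [1, 0.1, -0.85, 0, 0, 0, 0],
    [1, 0.1, -0.85, 0, 0, 0, 0],
    [1, 0.1, -0.85, 0, 0, 0, 0],
    [1, 0.1, -0.85, 0, 0, 0, 0],
    [1, 0.1, -0.85, 0, 0, 0, 0],
    [1, 0.1, -0.85, 0, 0, 0, 0]
  ]
}}

```text
time: 12.45
position: [0.4654, 0.1528, 0.4477]
tool_rot: [0.98, 0.199, -0.0, 0.0]
ft_force: [0.3, -0.2, -0.0]
grip_width: 0.0003
```

```bash
python3 - <<'E'
from fit import *
report(); cap('scene','scene6'); cap('top','top6')
for fn in ('top6','scene6'):
    C=toc(cloud(fn),P); m=(abs(C[...,0]+.005)<.06)&(C[...,1]>.01)&(C[...,1]<.105)&(C[...,2]<.1)
    A=C[m]; print(len(A)); 
    if len(A)>50:
        k=np.polyfit(A[:,1],A[:,2],1); print(k, A[:,2].mean(), A[:,2].std())
im=cv2.imread('pics/scene6.png')[90:260,170:350]; cv2.imwrite('pics/scene6c.png',cv2.resize(im,None,fx=3.5,fy=3.5))
E
```

```text
t 12.45 tip case mm [209.2   4.3 265.7] F case [-0.4 -0.2 -0. ] toolx ang 22.94
1360
[0.00157339 0.05292488] 0.05301573630894819 0.002314403870016622
985
[0.0042982  0.05104094] 0.0512839529239363 0.0017321044174454802
```

View pics/scene6c.png

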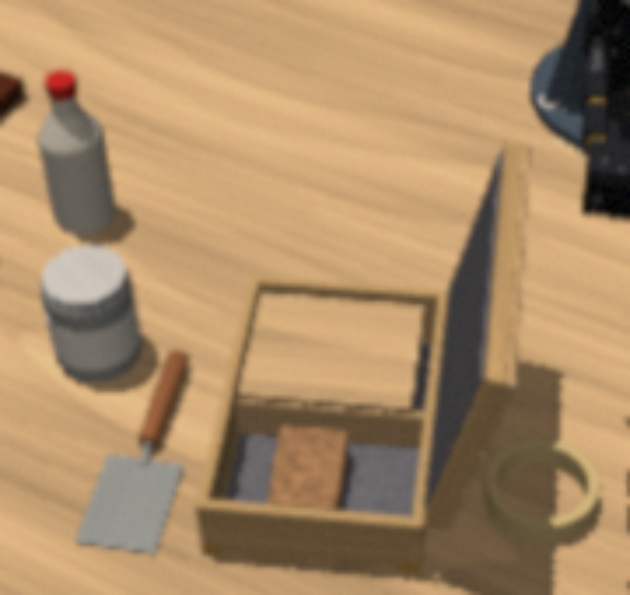

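{"op": "step_arm", "data": {
  "steps": [
    [1, 0, 0, 0.72, 0, 0, 0],
    [1, 0, 0, 0.72, 0, 0, 0],
    [1, 0, 0, 0.72, 0, 0, 0],
    [1, 0, 0, 0.72, 0, 0, 0],
    [1, 0, 0.3, 0, 0, 0, 0],
    [1, 0, 0.3, 0, 0, 0, 0],
    [1, 0, 0.3, 0, 0, 0, 0],
    [1, 0, 0.3, 0, 0, 0, 0],
    [1, 0, 0.3, 0, 0, 0, 0],
    [1, 0, 0.2, 0, 0, 0, 0]
  ]
}}

```text
time: 13.55
position: [0.4832, 0.1122, 0.376]
tool_rot: [0.98, 0.199, 0.001, 0.0]
ft_force: [-0.4, -0.4, -0.5]
grip_width: 0.0001
```

```bash
python3 - <<'E'
from fit import *
report(); cap('top','top7')
im=cv2.imread('pics/top7.png')[150:300,180:350]; cv2.imwrite('pics/top7c.png',cv2.resize(im,None,fx=3.5,fy=3.5))
E
```

```text
t 13.55 tip case mm [164.7   3.3 194. ] F case [-0.2  0.5 -0.5] toolx ang 22.91
```

View pics/top7c.png

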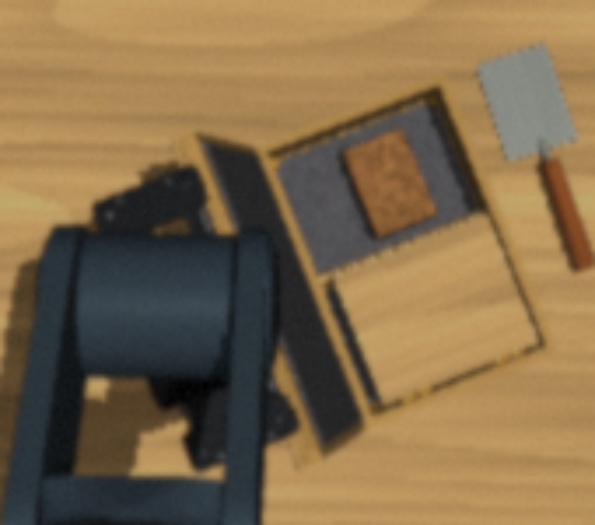

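{"op": "step_arm", "data": {
  "steps": [
    [1, 0, 0.16, -0.04, 0, 0, 0],
    [1, 0, 0.16, -0.04, 0, 0, 0],
    [1, 0, 0.18, -0.04, 0, 0, 0],
    [1, 0, 0.2, -0.05, 0, 0, 0],
    [1, 0, 0.2, -0.05, 0, 0, 0],
    [1, 0, 0.2, -0.05, 0, 0, 0],
    [1, 0, 0.2, -0.05, 0, 0, 0],
    [1, 0, 0.2, -0.05, 0, 0, 0],
    [1, 0, 0.2, -0.05, 0, 0, 0],
    [1, 0, 0.2, -0.04, 0, 0, 0]
  ]
}}

```text
time: 14.6
position: [0.5013, 0.0688, 0.3867]
tool_rot: [0.98, 0.199, -0.0, -0.0]
ft_force: [0.1, 2.5, -1.2]
grip_width: 0.0004
```

```bash
python3 - <<'E'
from fit import *
report(); cap('scene','scene8')
im=cv2.imread('pics/scene8.png')[70:260,170:370]; cv2.imwrite('pics/scene8c.png',cv2.resize(im,None,fx=3,fy=3))
# path table
for th in np.arange(1.6,-0.01,-.1):
    print(round(th,2), (85-145*np.cos(th)+20*np.sin(th)+10).round(1), (60.5+145*np.sin(th)+20*np.cos(th)).round(1))
E
```

```text
t 14.6 tip case mm [117.8   3.7 204.7] F case [ 2.3 -1.1 -1.2] toolx ang 22.94
1.6 119.2 204.9
1.5 104.7 206.6
1.4 90.1 206.8
1.3 75.5 205.6
1.2 61.1 202.9
1.1 47.1 198.8
1.0 33.5 193.3
0.9 20.5 186.5
0.8 8.3 178.5
0.7 -3.0 169.2
0.6 -13.4 158.9
0.5 -22.7 147.6
0.4 -30.8 135.4
0.3 -37.6 122.5
0.2 -43.1 108.9
0.1 -47.3 94.9
-0.0 -50.0 80.5
```

View pics/scene8c.png

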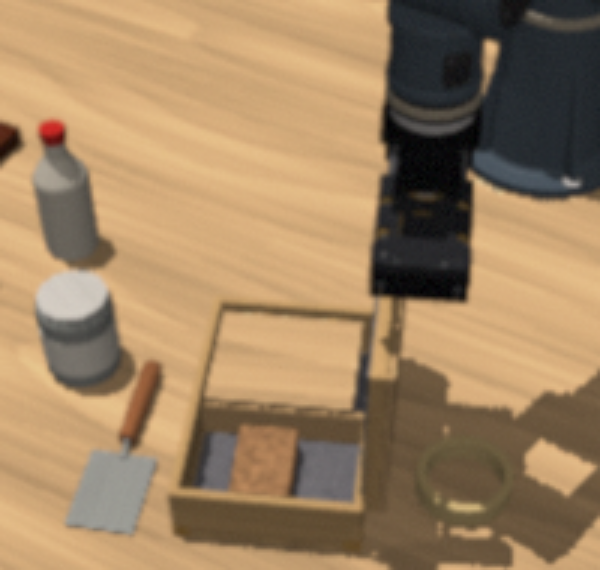

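{"op": "step_arm", "data": {
  "steps": [
    [1, 0, 0.18, -0.02, 0, 0, 0],
    [1, 0, 0.18, -0.02, 0, 0, 0],
    [1, 0, 0.18, -0.02, 0, 0, 0],
    [1, 0, 0.18, -0.01, 0, 0, 0],
    [1, 0, 0.18, 0, 0, 0, 0],
    [1, 0, 0.18, 0, 0, 0, 0],
    [1, 0, 0.18, 0, 0, 0, 0],
    [1, 0, 0.18, 0.01, 0, 0, 0],
    [1, 0, 0.18, 0.02, 0, 0, 0],
    [1, 0, 0.18, 0.02, 0, 0, 0]
  ]
}}

```text
time: 15.65
position: [0.5188, 0.0274, 0.3874]
tool_rot: [0.98, 0.199, -0.0, 0.0]
ft_force: [-2.4, 2.6, -0.9]
grip_width: 0.0003
```

{"op": "step_arm", "data": {
  "steps": [
    [1, 0, 0.18, 0.02, 0, 0, 0],
    [1, 0, 0.18, 0.025, 0, 0, 0],
    [1, 0, 0.18, 0.03, 0, 0, 0],
    [1, 0, 0.175, 0.035, 0, 0, 0],
    [1, 0, 0.175, 0.04, 0, 0, 0],
    [1, 0, 0.175, 0.045, 0, 0, 0],
    [1, 0, 0.17, 0.05, 0, 0, 0],
    [1, 0, 0.17, 0.055, 0, 0, 0],
    [1, 0, 0.17, 0.06, 0, 0, 0],
    [1, 0, 0.17, 0.065, 0, 0, 0]
  ]
}}

```text
time: 16.65
position: [0.536, -0.0127, 0.3768]
tool_rot: [0.98, 0.199, 0.0, 0.0]
ft_force: [-1.4, 1.2, -0.8]
grip_width: 0.0005
```

```bash
python3 - <<'E'
from fit import *
report()
E
```

```text
t 16.65 tip case mm [ 29.1   2.9 194.8] F case [ 1.6  0.8 -0.8] toolx ang 22.95
```

{"op": "step_arm", "data": {
  "steps": [
    [1, 0, 0.14, 0.085, 0, 0, 0],
    [1, 0, 0.14, 0.09, 0, 0, 0],
    [1, 0, 0.135, 0.09, 0, 0, 0],
    [1, 0, 0.135, 0.095, 0, 0, 0],
    [1, 0, 0.13, 0.1, 0, 0, 0],
    [1, 0, 0.13, 0.105, 0, 0, 0],
    [1, 0, 0.13, 0.11, 0, 0, 0],
    [1, 0, 0.125, 0.115, 0, 0, 0],
    [1, 0, 0.12, 0.12, 0, 0, 0],
    [1, 0, 0.12, 0.125, 0, 0, 0]
  ]
}}

```text
time: 17.65
position: [0.5487, -0.0427, 0.3508]
tool_rot: [0.98, 0.199, 0.0, 0.0]
ft_force: [0.1, -0.0, 2.0]
grip_width: 0.0002
```

```bash
python3 - <<'E'
from fit import *
report(); cap('scene','scene9')
im=cv2.imread('pics/scene9.png')[70:260,170:370]; cv2.imwrite('pics/scene9c.png',cv2.resize(im,None,fx=3,fy=3))
E
```

```text
t 17.65 tip case mm [ -3.4   2.7 168.8] F case [-0.  -0.1  2. ] toolx ang 22.95
```

View pics/scene9c.png

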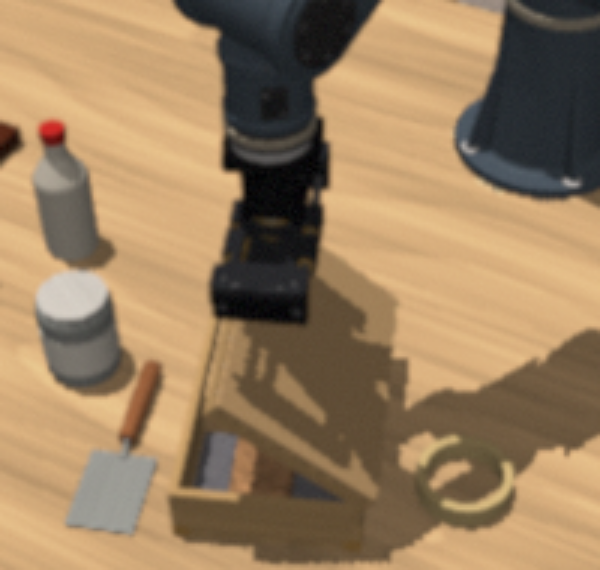

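On the arc, lid at about 0.7 rad. Continue.

{"op": "step_arm", "data": {
  "steps": [
    [1, 0, 0.12, 0.125, 0, 0, 0],
    [1, 0, 0.12, 0.13, 0, 0, 0],
    [1, 0, 0.115, 0.13, 0, 0, 0],
    [1, 0, 0.115, 0.135, 0, 0, 0],
    [1, 0, 0.11, 0.135, 0, 0, 0],
    [1, 0, 0.11, 0.14, 0, 0, 0],
    [1, 0, 0.105, 0.14, 0, 0, 0],
    [1, 0, 0.1, 0.14, 0, 0, 0],
    [1, 0, 0.1, 0.145, 0, 0, 0],
    [1, 0, 0.095, 0.145, 0, 0, 0]
  ]
}}

```text
time: 18.7
position: [0.5591, -0.0676, 0.3165]
tool_rot: [0.98, 0.199, -0.0, -0.0]
ft_force: [-0.4, -0.7, 1.3]
grip_width: 0.0006
```

{"op": "step_arm", "data": {
  "steps": [
    [1, 0, 0.08, 0.13, 0, 0, 0],
    [1, 0, 0.08, 0.13, 0, 0, 0],
    [1, 0, 0.075, 0.13, 0, 0, 0],
    [1, 0, 0.07, 0.13, 0, 0, 0],
    [1, 0, 0.065, 0.13, 0, 0, 0],
    [1, 0, 0.06, 0.13, 0, 0, 0],
    [1, 0, 0.05, 0.12, 0, 0, 0],
    [1, 0, 0.04, 0.12, 0, 0, 0],
    [1, 0, 0.04, 0.11, 0, 0, 0],
    [1, 0, 0.03, 0.1, 0, 0, 0]
  ]
}}

```text
time: 19.7
position: [0.5649, -0.0812, 0.2859]
tool_rot: [0.98, 0.199, -0.0, -0.0]
ft_force: [-2.1, 1.2, 1.4]
grip_width: 0.0005
```

```bash
python3 - <<'E'
from fit import *
report()
E
```

```text
t 19.7 tip case mm [-45.1   2.8 103.9] F case [1.9 1.5 1.4] toolx ang 22.95
```

{"op": "step_arm", "data": {
  "steps": [
    [1, 0, 0.03, 0.1, 0, 0, 0],
    [1, 0, 0.03, 0.1, 0, 0, 0],
    [1, 0, 0.02, 0.1, 0, 0, 0],
    [1, 0, 0.02, 0.09, 0, 0, 0],
    [1, 0, 0.02, 0.08, 0, 0, 0],
    [1, 0, 0.01, 0.07, 0, 0, 0],
    [1, 0, 0.01, 0.07, 0, 0, 0],
    [1, 0, 0, 0.06, 0, 0, 0],
    [1, 0, 0, 0.06, 0, 0, 0],
    [1, 0, 0, 0.05, 0, 0, 0]
  ]
}}

```text
time: 20.7
position: [0.5666, -0.0844, 0.2667]
tool_rot: [0.98, 0.199, 0.001, 0.0]
ft_force: [0.9, -0.7, 1.4]
grip_width: 0.0004
```

{"op": "step_arm", "data": {
  "steps": [
    [1, 0, 0, 0.03, 0, 0, 0],
    [1, 0, 0, 0.03, 0, 0, 0],
    [1, 0, 0, 0.03, 0, 0, 0],
    [1, 0, 0, 0.02, 0, 0, 0],
    [1, 0, 0, 0.02, 0, 0, 0],
    [1, 0, 0, 0.02, 0, 0, 0],
    [1, 0, 0, 0.02, 0, 0, 0],
    [1, 0, 0, 0, 0, 0, 0],
    [1, 0, 0, 0, 0, 0, 0],
    [1, 0, 0, 0, 0, 0, 0]
  ]
}}

```text
time: 21.7
position: [0.5663, -0.0843, 0.2631]
tool_rot: [0.98, 0.199, 0.0, 0.0]
ft_force: [-0.5, -0.3, 5.0]
grip_width: 0.0006
```

```bash
python3 - <<'E'
from fit import *
report()
E
```

```text
t 21.7 tip case mm [-48.6   2.6  81.1] F case [-0.1  0.5  5. ] toolx ang 22.95
```

{"op": "step_arm", "data": {
  "steps": [
    [1, 0, 0, 0.02, 0, 0, 0],
    [1, 0, 0, 0.02, 0, 0, 0],
    [1, 0, 0, 0.02, 0, 0, 0],
    [1, 0, 0, 0.02, 0, 0, 0],
    [1, 0, 0, 0, 0, 0, 0],
    [1, 0, 0, 0, 0, 0, 0],
    [1, 0, 0, 0, 0, 0, 0],
    [1, 0, 0, 0, 0, 0, 0],
    [1, 0, 0, 0, 0, 0, 0],
    [1, 0, 0, 0, 0, 0, 0]
  ]
}}

```text
time: 22.7
position: [0.5662, -0.0842, 0.2629]
tool_rot: [0.98, 0.199, 0.0, 0.0]
ft_force: [-3.0, 0.4, 17.7]
grip_width: 0.0004
```

```bash
python3 - <<'E'
from fit import *
report()
E
```

```text
t 22.7 tip case mm [-48.6   2.5  80.9] F case [ 1.5  2.6 17.7] toolx ang 22.96
```

{"op": "step_arm", "data": {
  "steps": [
    [1, 0, 0, -0.1, 0, 0, 0],
    [1, 0, 0, -0.4, 0, 0, 0],
    [1, 0, 0, -1, 0, 0, 0],
    [1, 0, 0, -1, 0, 0, 0],
    [1, 0, 0, -1, 0, 0, 0],
    [1, 0, 0, -1, 0, 0, 0],
    [1, 0, 0, -1, 0, 0, 0],
    [1, 0, 0, -1, 0, 0, 0],
    [1, 0, 0, -1, 0, 0, 0],
    [1, 0, 0, -0.5, 0, 0, 0]
  ]
}}

```text
time: 23.7
position: [0.5663, -0.0842, 0.4626]
tool_rot: [0.98, 0.199, 0.001, 0.001]
ft_force: [-0.1, 0.6, -1.1]
grip_width: 0.0006
```

{"op": "step_arm", "data": {
  "steps": [
    [1, -0.8, -0.7, 0, 0, 0, 0],
    [1, -0.8, -0.7, 0, 0, 0, 0],
    [1, -0.8, -0.7, 0, 0, 0, 0],
    [1, -0.8, -0.7, 0, 0, 0, 0],
    [1, -0.8, -0.7, 0, 0, 0, 0],
    [1, -0.4, -0.8, 0, 0, 0, 0],
    [1, 0, -0.9, 0, 0, 0, 0],
    [1, 0, -0.9, 0, 0, 0, 0],
    [1, 0, -0.9, 0, 0, 0, 0],
    [1, 0, 0, 0, 0, 0, 0]
  ]
}}

```text
time: 24.7
position: [0.3949, 0.0357, 0.4597]
tool_rot: [0.98, 0.2, -0.001, -0.001]
ft_force: [-0.3, 0.1, 0.5]
grip_width: 0.0002
```

```bash
python3 - <<'E'
from fit import *
report(); cap('scene','scene10'); cap('top','top10')
for fn in ('top10','scene10'):
    C=toc(cloud(fn),P); m=(abs(C[...,0])<.078)&(abs(C[...,1])<.115)&(C[...,2]<.12)&(C[...,2]>.05)
    A=C[m]; M=np.c_[A[:,0],A[:,1],np.ones(len(A))]
    k=np.linalg.lstsq(M,A[:,2],rcond=None)[0]; print(len(A),k,A[:,2].std())
im=cv2.imread('pics/scene10.png')[70:260,170:370]; cv2.imwrite('pics/scene10c.png',cv2.resize(im,None,fx=3,fy=3))
E
```

```text
t 24.7 tip case mm [128.7 114.9 277.7] F case [0.2 0.2 0.5] toolx ang 23.1
4426 [8.19197208e-05 5.44071836e-04 8.08962999e-02] 0.0022549350120674707
3525 [ 0.00015593 -0.00027715  0.07928687] 0.0016725893190958061
```

View pics/scene10c.png

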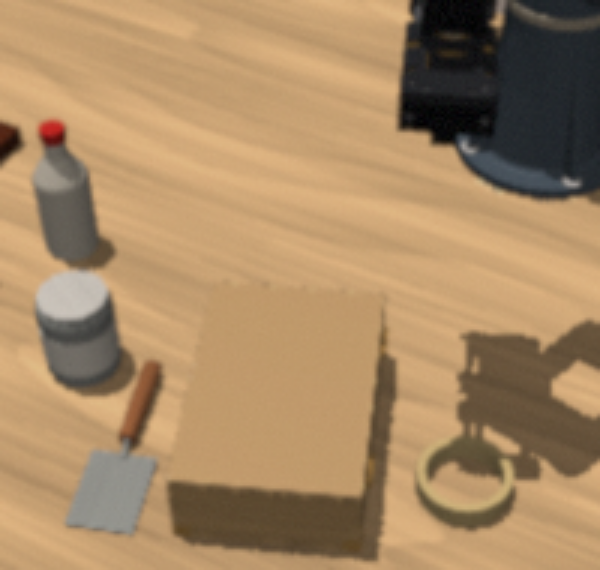

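View pics/top10.png

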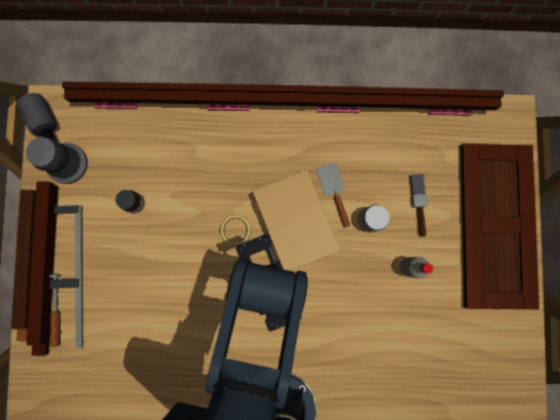

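The lid is level, 80 mm above the bench to within the camera noise, with a slope under 0.001. The tins, knife, bottle and tape roll are where they were, and the arm is clear of everything.

```bash
python3 -c "
from rig import robot; print(robot.hand_in())"
```

```text
the job is handed in; nothing more can be done
None
```

The case is packed and shut. I pushed the wax-stick panel flat with the closed fingertips on its plain face. Only then did I swing the lid over by its outer face and press it shut. I handed the job in at about 25 s of the 61 s allowed.

**Panel:** it met a firm stop at 19 N. The cameras then showed it level, at 51–53 mm against the 52.5 mm expected.

**Lid:** it met a firm stop at 18 N. The cameras then showed its top level, sloping less than 0.001, at 79.3 mm (scene view) and 80.9 mm (top view) against the 80 mm expected. The two views differ by 1.6 mm, which is within the stated 2 mm calibration error.

**Speed:** both were moved at roughly 0.3–0.5 rad/s and slowed before landing.

**Other items:** by eye in the pictures, the tin, knife, tape roll, glue, jar and brush were where they started, and the arm touched nothing at hand-in. The cork block was last seen undisturbed with the panel already flat. It is now hidden under the lid, so I could not check it again. No check failed.

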